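# Balance a rinsed brass bracket on the domed drying block

## Robot

A 7-joint arm with a two-finger parallel gripper is mounted at the origin on the work surface. World frame = base frame: x ahead of the robot, y to its left, z up, the work surface at z = 0. Lengths are in m, angles in rad, forces in N, time in s.
With the tool pointing down it reaches from about 0.4 to 0.85 m from the base axis. Payload 10.4 kg.
Tool frame: the origin (TCP) lies midway between the tips of the shut fingers; the grasp point (between the pads) lies ctrl.grasp_offset behind it (ctrl.grasp_offset is the distance from the TCP to the grasp point, in m); z points along the fingers, y is the direction in which the jaws open and shut (so a half turn about z gives the same grasp; the last joint's range is limited). The gripper opens to 85 mm and grips with 20 to 120 N. Pads are 22 mm wide; open, the fingers measure 114 mm over their backs; the gripper's body (76 mm by 85 mm) begins 54 mm behind the grasp point. The pads swing forward as they close: fully open they stand 13 mm farther back than shut.
Start: joints at [-1.37, 0.332, -0.065, 1.46, 0.022, 1.35, -0.088], TCP at [0.139, 0.609, 0.231] pointing down, gripper open.
Joint ranges: [-2.6, 2.6], [-0.5, 2.12], [-1.47, 1.34], [0.16, 2.42], [-1.27, 4.41], [0.06, 2.06], [-2.6, 2.6]. Speed limits (rad/s): [2.22, 2.22, 2.79, 2.79, 3.14, 3.14, 3.14].

## Interface

Orientations are given as a unit quaternion [w, x, y, z].
In Python, from station import ctrl gives the robot as it stands.
- The arm moves only by the tool send_rows, never from a script. Its argument "deltas" is one flat list of numbers, 7 for each row, row after row: the shift along the world's x, y, z in cm, then the turn, a rotation vector about the world's x, y, z in rad, then the opening, from 0 (shut) to 1 (fully open). In form: [x, y, z, ax, ay, az, jaw, x, y, z, ax, ay, az, jaw, ...]. A call has 1 to 12 rows; each row is the pose to reach, as a shift and turn from the pose commanded when the call began; what a row does not reach only later rows make up. A row lasts 1/12 s, in which the tool goes at most 41.7 mm and 7.16 degrees, less where a joint would pass 70% of its speed; a pose out of reach is approached as far as the arm can. A call with a gripper value outside its range is refused whole. The fingers move at their own pace and stop on an object; the grip force is fixed at half the most. Time passes only in rows, so rows that repeat a pose let the fingers close. It gives the time, the measured TCP pose, the force and the opening at its end, in the units of the state.
- ctrl.state(): the state, without advancing time (a new reading comes with each control period).
- ctrl.capture(name): name is "scene" or "top" or "wrist"; returns a dict with "pixels" (400x640x3 uint8, blue, green, red), "fov_y" (degrees; the focal length in pixels is half the picture's height over the tangent of half this angle, whatever the lens; pixels are square), "cx", "cy" (the principal point, pixels), "R" (3x3) and "t" (3): a world point X has camera coordinates R X + t. Camera axes: x right, y down, z forward; pixel columns grow to the right and rows downward; lengths in m; the calibration is good to about 2 mm. The wrist camera is an equidistant fisheye: a pixel r from the principal point sees the ray r / f radians off the axis. A picture is of the moment at which its call begins. There is no depth.
- ctrl.hand_in(): hands the job in, once; it reports no verdict.
The state is a dict: "clock": time; "joints": joint angles; "dq": joint speeds; "joint_efforts": joint torques, N m; "eef_pos": TCP position; "tool_rot": TCP orientation; "contact_force": force on the tool from outside, world axes, zero at the start; "moment": the same for the moment, N m; "gripper_width": opening from 0.0 (shut) to 1.0 (fully open).
Only numpy, scipy, OpenCV 4.12 (cv2) and the standard library are available. Lean on these libraries where they do the work, as an engineer would, in place of code of your own. Each camera call takes 0.05 s, during which the arm holds its last target. There are 200 camera calls.

## Task

The rinsed brass bracket lies clamped in the sloping fixture. Slide the fixture's jaw open, lift the bracket out, and set it down gently, flat foot underneath, balanced nearly level on the very top of the wooden dome so that it dries touching nothing but the dome. Do not let the bracket drop and leave the other things on the bench where they are.

Things in the scene. Friction and masses are not known exactly. Their poses are not given: they have to be found in the camera images.
- fixture: Grey steel fixture fixed to the bench; its aluminium bed, 90 mm along the slope, y = -70 to +130 mm, slopes 35 degrees, low edge at its -x (the side away from the robot). Origin: underside of the 110 x 190 mm base, z up, y level across; the bed under the bracket's middle is 85 mm above it. Stops 5 mm high stand at the bracket's lower edge and -y end; the sliding jaw is at its +y end.
- jaw (a joint): Opening of the sliding steel jaw in m, 0 to 0.045; slides level along the fixture's +y against about 2 N of friction and stays where left. Closed, its lip lies up to 9 mm over the bracket's +y end and stops it being lifted; 12 mm of opening frees it, 25 mm or more is comfortable. Jaw block 50 x 24 mm, 15 mm high off the bed.
- jaw_post (a point): Top centre of the jaw's round post, diameter 14 mm, square to the bed (so leaning 35 degrees towards the fixture's -x), free from 15 to 57 mm off the bed. The point's z axis points along the post away from the bed, y along the jaw's opening direction.
- bracket: Loose brass bracket, about 0.45 kg: flat foot 56 (x) x 100 (y) x 7 (z) mm with a rib on its middle, 18 mm thick (x), 60 mm long (y), top 32 mm above the underside. Symmetric; centre of mass on its z axis. Origin: centre of the flat underside; z points out of the rib's top. In the fixture it lies flat on the bed, the rib level, across the slope.
- dome: Wooden drying block fixed to the bench: a drum of 100 mm diameter whose top is a half ball of 50 mm radius, apex 100 mm above the bench, foot flange 116 mm diameter. Origin: centre of its underside.
- dome_top (a point): Apex of the dome, 100 mm above the bench.
- bow: Bystander: brass U-bend standing on its two ends, about 130 mm wide and 85 mm high. Origin: between its ends, on the bench.
- jar: Bystander: white plastic jar, diameter 64 mm, 75 mm high. Origin: centre of its underside.
- tape: Bystander: roll of paper tape lying flat, outer diameter 90 mm, 25 mm high. Origin: centre of its underside.

How it is judged:
By the outcome, as a careful person would: the job done as asked, in the order asked, and still so for the second after the job is handed in, with the robot touching nothing.
It also fails if it takes over 50 s, if anything falls off the work surface, if the arm or the gripper's body presses on something with over 40 N, if the wrist force passes 120 N, or if a joint passes its speed limit or range.

## Working session

There is one attempt and no reset: what is moved stays moved. The work goes in short steps, Python scripts to look and compute and a tool call to move; the robot and the scene stay as the last step left them, time stands still between calls to the robot, and variables do not carry over. Pictures are saved under pics/ and viewed, about 8 in all and at most 12, crops included, and the job is handed in when it is done.

Besides the shell and the picture viewer there is one more tool, called after ">>>" as name(argument=value, ...) on one line, values as JSON. send_rows: Moves the arm, as the interface text tells. Its arguments: {"type":"object","properties":{"deltas":{"type":"array","items":{"type":"number"}}},"required":["deltas"]}

```bash
ls; mkdir -p pics
cat > h.py <<'E'
import numpy as np, cv2
from station import ctrl
from scipy.spatial.transform import Rotation as Rn
def cap(n,f):
    c=ctrl.capture(n); cv2.imwrite('pics/'+f+'.png',c['pixels']); np.savez('pics/'+f,**{k:c[k] for k in c}); return c
def F(c): return 200/np.tan(np.radians(float(c['fov_y']))/2)
def ray(c,u,v):
    d=np.array([(u-c['cx'])/F(c),(v-c['cy'])/F(c),1]); return -c['R'].T@c['t'], c['R'].T@d
def onz(c,u,v,z):
    o,d=ray(c,u,v); return o+d*(z-o[2])/d[2]
def proj(c,X):
    p=np.atleast_2d(X)@c['R'].T+c['t']; return p[:,:2]/p[:,2:]*F(c)+[c['cx'],c['cy']]
E
python3 - <<'E'
from h import *
a=cap('scene','s0');b=cap('top','t0')
for c in(a,b):print(c['fov_y'],c['cx'],c['cy'],-c['R'].T@c['t'],c['R'][2])
print(ctrl.state(),ctrl.grasp_offset)
E
```

```text
pics
43.09128582905947 317.79943965634567 203.41033889165786 [1.13936902 0.14580347 1.01656338] [-0.4860417  -0.16914236 -0.85741141]
54.5670140710753 319.51972713086934 201.55079462214235 [ 0.56718202 -0.02870043  0.95831941] [ 0.06042737 -0.01673665 -0.99803227]
{'clock': 0.1, 'joints': array([-1.36962342,  0.33279774, -0.06467398,  1.46084914,  0.02158943,
        1.34991294, -0.08848531]), 'dq': array([-9.03506198e-04,  5.52794762e-06, -2.28232198e-03, -2.12197997e-03,
       -3.76168387e-04, -8.12602928e-04, -2.04149223e-03]), 'joint_efforts': array([ 1.79285526e-03, -6.26747775e+01,  4.92649816e-02, -3.92423916e+01,
        1.62557303e-02,  6.96942108e-03,  1.59962377e-05]), 'eef_pos': array([0.13863404, 0.60908533, 0.23060617]), 'tool_rot': array([-4.30116713e-05,  1.11649751e-01,  9.93747417e-01, -6.34737953e-04]), 'contact_force': array([ 0.10211465, -0.65022327,  0.06368562]), 'moment': array([0.01676456, 0.0164792 , 0.01800506]), 'gripper_width': 1.0012076331392659} 0.0187
```

View pics/s0.png

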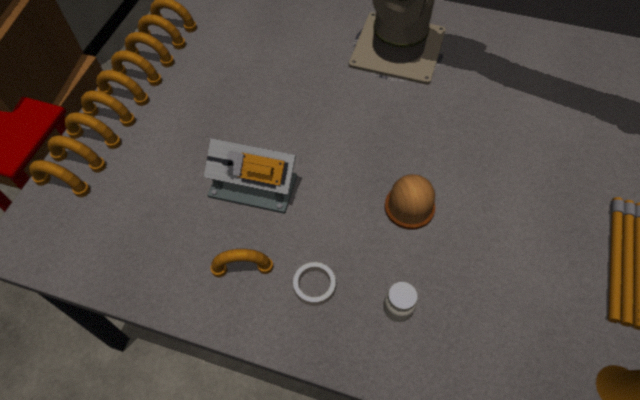

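View pics/t0.png

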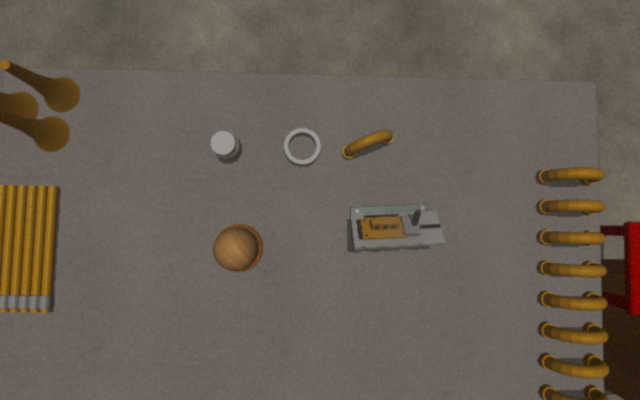

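The scene view shows the fixture around (250,175), with bracket (263,170) and jaw (235,163), the dome at (411,200), bow at (241,262), tape at (314,283) and jar at (401,299). In the top view the fixture is at (395,228) and the dome at (240,247). I'll enlarge both.

Run:
```python
from h import *
s=cv2.imread('pics/s0.png');t=cv2.imread('pics/t0.png')
a=cv2.resize(s[130:220,195:310],None,fx=6.9,fy=6.9,interpolation=3)
cv2.imwrite('pics/c1.png',a[:600])
b=cv2.resize(t[195:265,340:455],None,fx=6.9,fy=6.9,interpolation=3)
cv2.imwrite('pics/c2.png',b)
# rough positions
T=np.load('pics/t0.npz');S=np.load('pics/s0.npz')
for n,u,v,z in[('br',382,227,.1),('jar',224,143,.075),('tape',302,147,.0125)]:print(n,onz(T,u,v,z))
for n,u,v,z in[('br',263,170,.1),('jar',402,295,.075),('tape',314,283,.0125)]:print(n,onz(S,u,v,z))
```

```text
br [ 0.5654499  -0.18258543  0.1       ]
jar [0.75075917 0.17807115 0.075     ]
tape [0.75815097 0.00113685 0.0125    ]
br [ 0.57486886 -0.17652354  0.1       ]
jar [0.75395038 0.18131346 0.075     ]
tape [0.75907275 0.00089843 0.0125    ]
```

View pics/c1.png

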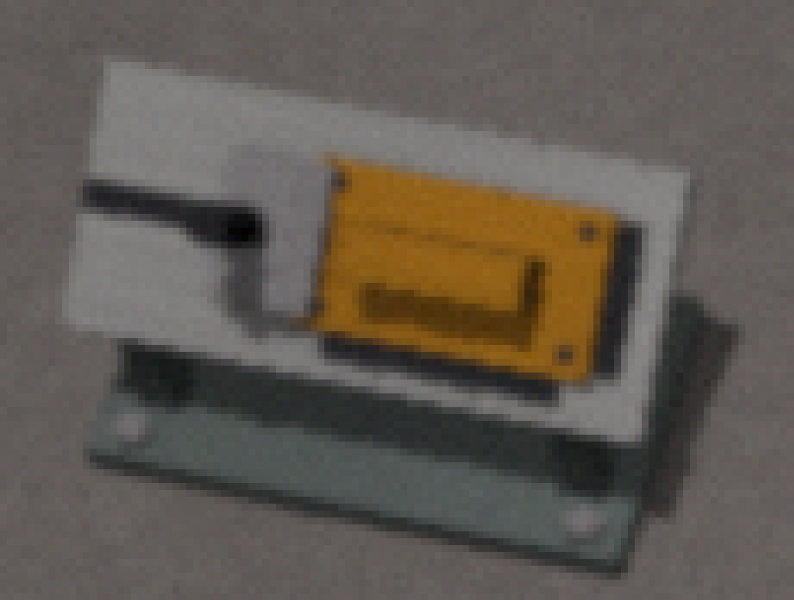

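View pics/c2.png

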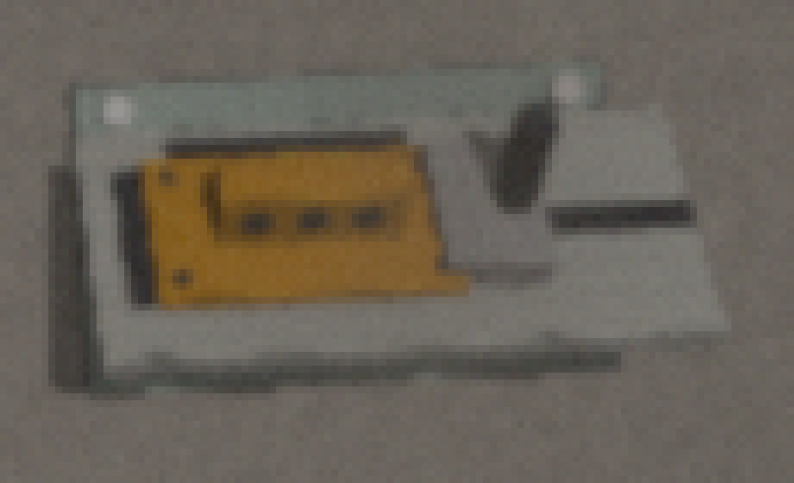

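```bash
cat > fit.py <<'E'
from h import *
from scipy.optimize import least_squares
T=np.load('pics/t0.npz');S=np.load('pics/s0.npz')
p1=lambda a:(np.array(a,float)+.5)/6.9-.5+[195,130]
p2=lambda a:(np.array(a,float)+.5)/6.9-.5+[340,195]
t=np.radians(35)
def bed(p,s,y,n):
    x,yy,w=p[:3]
    L=np.array([s*np.cos(t)-n*np.sin(t), y, .085+s*np.sin(t)+n*np.cos(t)])
    return Rn.from_euler('z',w).apply(L)+[x,yy,0]
# p: x,y,yaw, s_centre of bed, bracket y0, bracket s=0 ; post y, s
def model(p):
    sc,by,py,ps=p[3:]
    a=[bed(p,sc+.045,.13,0),bed(p,sc+.045,-.07,0),bed(p,sc-.045,-.07,0),bed(p,sc-.045,.13,0)]
    b=[bed(p,.028,by-.05,.007),bed(p,-.028,by-.05,.007)]
    q=[bed(p,ps,py,.057)]
    return np.array(a+b+q)
o1=p1([(108,62),(690,172),(640,440),(65,325),(618,212),(590,382),(240,228)])
o2=p2([(725,328),(100,378),(655,105),(165,305),(143,160),(533,112)])
def res(p):
    m=model(p); return np.r_[(proj(S,m)-o1).ravel(),(proj(T,m[[0,1,3,4,5,6]])-o2[[0,1,2,3,4,5]]).ravel()]
r=least_squares(res,[.57,-.18,np.pi,0,0,.06,0],loss='soft_l1')
p=r.x;print(p.round(4));print(res(p).reshape(-1,2).round(1).tolist())
print('post top',model(p)[-1],'bracket o',bed(p,0,p[4],0))
E
python3 fit.py
python3 - <<'E'
from h import *
T=np.load('pics/t0.npz');S=np.load('pics/s0.npz')
# dome: segment and fit silhouette of the half ball
for n,c,w in(('s',S,(slice(160,240),slice(370,450))),('t',T,(slice(210,285),slice(200,280)))):
    im=c['pixels'][w]; hsv=cv2.cvtColor(im,cv2.COLOR_BGR2HSV)
    m=((hsv[...,1]>90)).astype(np.uint8)
    cs,_=cv2.findContours(m,0,1);k=max(cs,key=cv2.contourArea)
    print(n,cv2.boundingRect(k),w[1].start,w[0].start)
    cv2.imwrite(f'pics/d{n}.png',np.hstack([cv2.resize(im,(400,400),interpolation=3),cv2.resize(cv2.cvtColor(m*255,8),(400,400))]))
cv2.imwrite('pics/d.png',np.vstack([cv2.imread('pics/ds.png'),cv2.imread('pics/dt.png')])[:, :].copy())
a=cv2.imread('pics/d.png');cv2.imwrite('pics/d.png',cv2.resize(a,(600,600)))
E
```

```text
[ 5.6200e-01 -1.8660e-01  3.2215e+00  6.0000e-04  1.6000e-03  6.4000e-02
 -6.0000e-04]
[[-0.1, -0.8], [0.9, -0.7], [0.8, 0.3], [-0.4, 0.2], [-0.2, -0.6], [-0.6, -0.3], [-3.1, 0.1], [0.4, -0.0], [-0.1, -1.6], [0.5, -0.4], [-0.5, -0.2], [-0.5, 0.2], [-1.7, 0.6]]
post top [ 0.60023104 -0.24776893  0.13133447] bracket o [ 0.56215511 -0.18821807  0.085     ]
s (15, 14, 51, 55) 370 160
t (13, 14, 50, 48) 200 210
```

View pics/d.png

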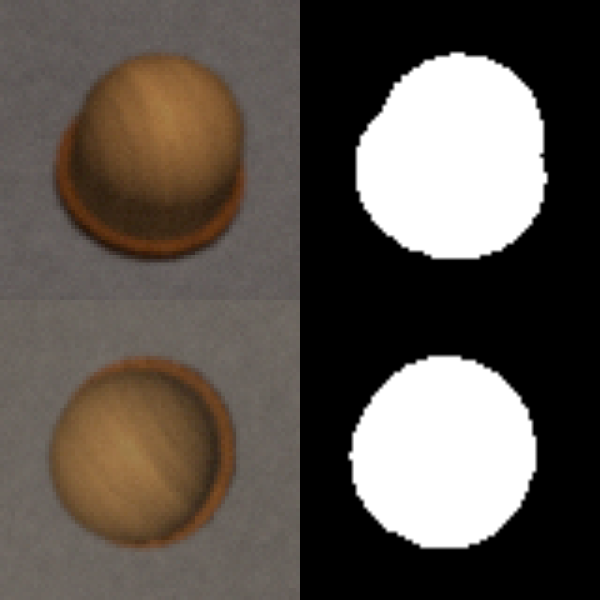

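The dome crop shows the ball and its flange clearly, and the mask follows the silhouette. I'll fit the dome and plan the approach to a viewpoint above the jaw and bracket.

```bash
cat > plan.py <<'E'
from h import *
t=np.radians(35)
def frame(yaw):
    fx=np.array([np.cos(yaw),np.sin(yaw),0]);fy=np.array([-np.sin(yaw),np.cos(yaw),0]);z=np.array([0,0,1.])
    s=fx*np.cos(t)+z*np.sin(t); n=-fx*np.sin(t)+z*np.cos(t); return s,fy,n
def toolR(yv,zv): return Rn.from_matrix(np.c_[np.cross(yv,zv),yv,zv])
def delta(pos,R,st=None):
    st=st or ctrl.state(); q=st['tool_rot'];R0=Rn.from_quat([q[1],q[2],q[3],q[0]])
    return ((np.array(pos)-st['eef_pos'])*100).round(2),(R*R0.inv()).as_rotvec().round(4)
E
python3 - <<'E'
from h import *; from plan import *
from scipy.optimize import minimize
T=np.load('pics/t0.npz');S=np.load('pics/s0.npz')
g=np.random.default_rng(0).normal(size=(3000,3));g/=np.linalg.norm(g,axis=1)[:,None];g=g[g[:,2]>0]*.05+[0,0,.05]
a=np.linspace(0,2*np.pi,100,endpoint=False);ring=lambda r,z:np.c_[r*np.cos(a),r*np.sin(a),0*a+z]
def cost(p,cs):
    o=np.array([p[0],p[1],0]);e=0
    for c,w in cs:
        im=c['pixels'][w[0]:w[0]+80,w[1]:w[1]+80];m=(cv2.cvtColor(im,cv2.COLOR_BGR2HSV)[...,1]>90)
        k=np.zeros((640,640),np.uint8)
        for P in(np.r_[g,ring(.05,0)],np.r_[ring(.058,0),ring(.058,.008)]):
            q=((proj(c,P+o)-[w[1],w[0]]+.5)*8).astype(np.float32)
            cv2.fillConvexPoly(k,np.round(cv2.convexHull(q)).astype(np.int32),255)
        e+=np.abs(cv2.resize(k,(80,80),interpolation=cv2.INTER_AREA)/255.-m).sum()
    return e
A=(S,(160,370));B=(T,(207,200))
for cs in([A,B],[A],[B]):
    r=minimize(cost,[.56,.15],args=(cs,),method='Nelder-Mead',options=dict(initial_simplex=[[.56,.15],[.58,.15],[.56,.17]]));print(r.x,r.fun)
s,y,n=frame(3.2215)
c=np.array([.562,-.188,.085])+.03*y+.13*n
for sg in(1,-1): print(c,delta(c+0,toolR(sg*s,-n)))
E
```

```text
[0.50852534 0.15024837] 143.9019607843137
[0.50789337 0.15011724] 81.53333333333333
[0.50908735 0.15055863] 55.831372549019605
[ 0.63872168 -0.21195233  0.19148977] (array([ 50.01, -82.1 ,  -3.91]), array([0.5359, 0.464 , 1.8079]))
[ 0.63872168 -0.21195233  0.19148977] (array([ 50.01, -82.1 ,  -3.91]), array([-0.4261,  0.4924, -1.2255]))
```

>>> send_rows(deltas=[31,-36,6,-0.25,0.3,-0.75,1,31,-36,6,-0.25,0.3,-0.75,1,31,-36,6,-0.25,0.3,-0.75,1,31,-36,6,-0.25,0.3,-0.75,1,31,-36,6,-0.25,0.3,-0.75,1,31,-36,6,-0.25,0.3,-0.75,1,31,-36,6,-0.25,0.3,-0.75,1,31,-36,6,-0.25,0.3,-0.75,1,31,-36,6,-0.25,0.3,-0.75,1,31,-36,6,-0.25,0.3,-0.75,1,31,-36,6,-0.25,0.3,-0.75,1,31,-36,6,-0.25,0.3,-0.75,1])

```text
clock: 1.1
eef_pos: [0.4517, 0.2445, 0.2918]
tool_rot: [-0.13, 0.466, 0.864, -0.137]
contact_force: [0.4, -0.1, -0.2]
gripper_width: 1.0
```

Run:
```python
from plan import *
s,y,n=frame(3.2215)
c=np.array([.562,-.188,.085])+.03*y+.13*n
print(delta(c,toolR(-s,-n)),ctrl.state()['joints'])
```

```text
(array([ 18.7 , -45.64, -10.03]), array([-0.1706,  0.2011, -0.4686])) [-0.76224775  0.35229378  0.30746362  1.3807025  -0.1597579   1.80132697
  0.12194502]
```

>>> send_rows(deltas=[18.7,-45.6,-3,-0.17,0.2,-0.47,1,18.7,-45.6,-3,-0.17,0.2,-0.47,1,18.7,-45.6,-3,-0.17,0.2,-0.47,1,18.7,-45.6,-3,-0.17,0.2,-0.47,1,18.7,-45.6,-3,-0.17,0.2,-0.47,1,18.7,-45.6,-3,-0.17,0.2,-0.47,1,18.7,-45.6,-3,-0.17,0.2,-0.47,1,18.7,-45.6,-6,-0.17,0.2,-0.47,1,18.7,-45.6,-10,-0.17,0.2,-0.47,1,18.7,-45.6,-10,-0.17,0.2,-0.47,1,18.7,-45.6,-10,-0.17,0.2,-0.47,1,18.7,-45.6,-10,-0.17,0.2,-0.47,1])

```text
clock: 2.1
eef_pos: [0.6325, -0.1994, 0.1943]
tool_rot: [-0.205, 0.645, 0.703, -0.22]
contact_force: [1.0, -0.1, -0.1]
gripper_width: 1.0
```

Run:
```python
from plan import *
c=cap('wrist','w1');st=ctrl.state()
print(c['fov_y'],c['cx'],c['cy'],-c['R'].T@c['t'],c['R'][2],st['eef_pos'],st['joints'])
cv2.imwrite('pics/w1v.png',cv2.resize(c['pixels'],(800,500),interpolation=3))
```

```text
65.70646984690485 320.7989879398768 198.0919291697497 [ 0.70859102 -0.11491709  0.31146779] [-0.5167915  -0.35070818 -0.78098035] [ 0.63041262 -0.20710028  0.18768676] [-0.01231359  0.98050606  0.4921084   0.76186926 -0.15233187  2.03760729
  0.44663564]
```

View pics/w1v.png

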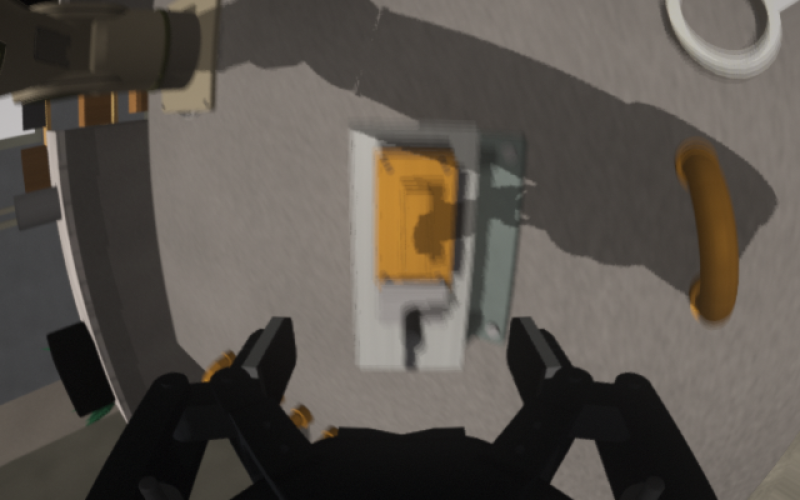

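The wrist image (motion-blurred) shows the bracket at (415,215), jaw at (415,300), and the post just below it at about (413,330), between the open fingers. I'll let the arm settle and look again.

>>> send_rows(deltas=[0,0,0,0,0,0,1,0,0,0,0,0,0,1,0,0,0,0,0,0,1])

```text
clock: 2.4
eef_pos: [0.6325, -0.1968, 0.1962]
tool_rot: [-0.204, 0.645, 0.703, -0.22]
contact_force: [-0.7, -0.1, 0.1]
gripper_width: 1.002
```

Run:
```python
from plan import *
c=cap('wrist','w2');st=ctrl.state()
s,y,n=frame(3.2215)
k=np.array([.562,-.188,.085])+.03*y+.13*n
print(delta(k,toolR(-s,-n)),st['joints'],st['dq'].round(3))
cv2.imwrite('pics/w2v.png',cv2.resize(c['pixels'][85:310,235:480],None,fx=2.6,fy=2.6,interpolation=3)[:600])
```

```text
(array([ 0.61, -1.56, -0.53]), array([-0.0045,  0.002 , -0.0055])) [-0.02620094  0.9637257   0.48898691  0.76630764 -0.15398046  2.03970361
  0.44164662] [-0.009 -0.013  0.     0.     0.001 -0.     0.001]
```

View pics/w2v.png

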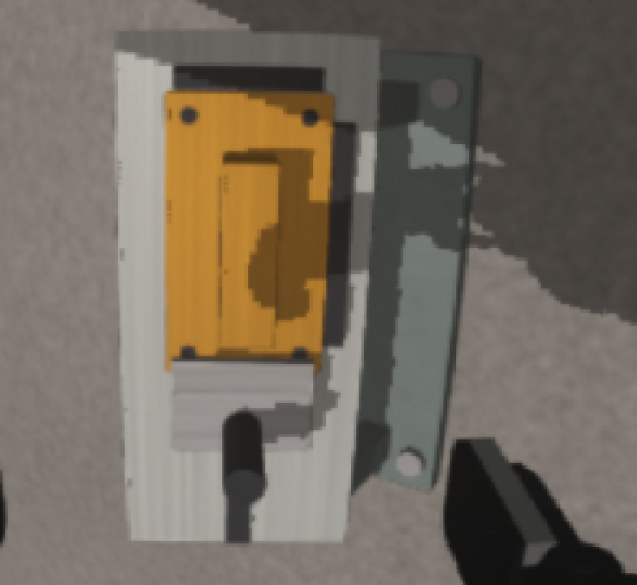

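The settled wrist crop shows the bracket foot corners (166,93), (333,95), (163,371), (321,372); rib top (220–277, 163–349); post top disc near (243,487); bed corners (116,33), (380,38), (131,541), (345,542). I'll fit again using all the cameras.

```bash
cat >> h.py <<'E'
def wproj(c,X):
    p=np.atleast_2d(X)@c['R'].T+c['t']; r=np.linalg.norm(p[:,:2],axis=1); th=np.arctan2(r,p[:,2])
    return p[:,:2]/r[:,None]*(th*F(c))[:,None]+[c['cx'],c['cy']]
E
cat >> fit.py <<'E'
W=np.load('pics/w2.npz')
pw=lambda a:(np.array(a,float)+.5)/2.6-.5+[235,85]
ow=pw([(116,33),(380,38),(131,541),(345,542),(166,93),(333,95),(163,371),(321,372),(221,163),(278,163),(218,349),(274,349),(243,487)])
def mw(p):
    sc,by,py,ps=p[3:7]
    L=[(sc+.045,-.07,0),(sc-.045,-.07,0),(sc+.045,.13,0),(sc-.045,.13,0),(.028,by-.05,.007),(-.028,by-.05,.007),(.028,by+.05,.007),(-.028,by+.05,.007),
     (.009,by-.03,.032),(-.009,by-.03,.032),(.009,by+.03,.032),(-.009,by+.03,.032),(ps,py,.057)]
    return np.array([bed(p,*l) for l in L])
def resw(p): return (wproj(W,mw(p))-ow).ravel()
def show(f,name):
    r=least_squares(f,p,loss='soft_l1',x_scale=[.01,.01,.01,.01,.01,.01,.01]);q=r.x
    print(name,q.round(4),'post',bed(q,q[6],q[5],.057).round(4),'br',bed(q,0,q[4],0).round(4));return q
show(resw,'W'); print(np.abs(resw(show(resw,'W'))).reshape(-1,2).round(1).tolist())
q=show(lambda p:np.r_[resw(p),res(p)[np.r_[0:12,14:24]]],'all')
print(resw(q).reshape(-1,2).round(1).tolist())
E
python3 fit.py
```

```text
[ 5.6200e-01 -1.8660e-01  3.2215e+00  6.0000e-04  1.6000e-03  6.4000e-02
 -6.0000e-04]
[[-0.1, -0.8], [0.9, -0.7], [0.8, 0.3], [-0.4, 0.2], [-0.2, -0.6], [-0.6, -0.3], [-3.1, 0.1], [0.4, -0.0], [-0.1, -1.6], [0.5, -0.4], [-0.5, -0.2], [-0.5, 0.2], [-1.7, 0.6]]
post top [ 0.60023104 -0.24776893  0.13133447] bracket o [ 0.56215511 -0.18821807  0.085     ]
W [ 5.646e-01 -1.907e-01  3.213e+00 -2.000e-04 -4.000e-04  6.630e-02
  6.000e-04] post [ 0.6015 -0.2546  0.132 ] br [ 0.5646 -0.1903  0.085 ]
W [ 5.646e-01 -1.907e-01  3.213e+00 -2.000e-04 -4.000e-04  6.630e-02
  6.000e-04] post [ 0.6015 -0.2546  0.132 ] br [ 0.5646 -0.1903  0.085 ]
[[0.5, 0.3], [1.0, 0.2], [0.8, 0.4], [0.4, 0.5], [1.2, 0.8], [0.1, 0.4], [0.7, 0.7], [0.5, 0.9], [0.4, 0.1], [0.6, 0.3], [0.1, 0.3], [0.2, 0.0], [0.0, 0.0]]
all [ 5.6440e-01 -1.8970e-01  3.2147e+00  2.0000e-04  5.0000e-04  6.7500e-02
  5.0000e-04] post [ 0.6015 -0.2546  0.132 ] br [ 0.5644 -0.1902  0.085 ]
[[-1.2, -1.4], [0.2, -1.4], [-1.2, -0.4], [0.1, -0.3], [-1.4, -0.9], [-0.2, -0.6], [0.6, 0.6], [-0.6, 0.8], [-0.6, -0.3], [0.4, 0.1], [-0.3, -0.4], [-0.3, -0.2], [0.0, 0.0]]
```

```bash
cat > tgt.py <<'E'
from plan import *
YAW=3.214; O=np.array([.5645,-.1905,.085]); s,y,n=frame(YAW)
def P(S,Y,N): return O+s*S+y*Y+n*N
def rt(tilt=0): # tool z = -n tipped back towards vertical by tilt rad
    r=Rn.from_rotvec(-y*tilt) ; return toolR(r.apply(-s),r.apply(-n))
def local(st):
    d=st['eef_pos']-O; return (np.array([d@s,d@y,d@n])*1000).round(1)
E
python3 - <<'E'
from tgt import *
print('check tipped z',Rn.from_rotvec(-y*.2).apply(-n),-n)
print(local(ctrl.state()));print(delta(P(0,.066,.065),rt()))
E
```

```text
check tipped z [-0.7229841  -0.05244104 -0.68887149] [-0.57207351 -0.04149487 -0.81915204]
[  8.8  10.8 130.3]
(array([-2.62, -5.72, -5.85]), array([-0.0045,  0.0021, -0.013 ]))
```

>>> send_rows(deltas=[-2.6,-5.7,-5.8,-0.005,0.002,-0.013,1,-2.6,-5.7,-5.8,-0.005,0.002,-0.013,1,-2.6,-5.7,-5.8,-0.005,0.002,-0.013,1,-2.6,-5.7,-5.8,-0.005,0.002,-0.013,1,-2.6,-5.7,-5.8,-0.005,0.002,-0.013,1,-2.6,-5.7,-5.8,-0.005,0.002,-0.013,1])

```text
clock: 2.95
eef_pos: [0.6076, -0.2531, 0.1393]
tool_rot: [-0.204, 0.649, 0.699, -0.22]
contact_force: [0.6, -0.2, 0.0]
gripper_width: 1.003
```

```bash
sed -i 's/from_rotvec(-y\*tilt)/from_rotvec(y*tilt)/' tgt.py
python3 - <<'E'
from tgt import *
st=ctrl.state();print(local(st),st['joints'].round(3));print(delta(P(0,.066,.065),rt()),delta(P(0,.066,.065),rt(.15)))
E
```

```text
[-0.3 65.5 66.5] [ 0.018  0.97   0.496  0.887 -0.129  1.906  0.497]
(array([-0.11, -0.06, -0.11]), array([ 0.0006,  0.0013, -0.0007])) (array([-0.11, -0.06, -0.11]), array([ 0.0116, -0.1483, -0.0007]))
```

>>> send_rows(deltas=[-1.3,-0.1,-1.85,0,0,0,1,-2.55,-0.2,-3.6,0,0,0,1,-2.55,-0.2,-3.6,0,0,0,1,-2.55,-0.2,-3.6,0,0,0,0.05,-2.55,-0.2,-3.6,0,0,0,0.05,-2.55,-0.2,-3.6,0,0,0,0.05,-2.55,-0.2,-3.6,0,0,0,0.05,-2.55,-0.2,-3.6,0,0,0,0.05,-2.55,-0.2,-3.6,0,0,0,0.05,-2.55,-0.2,-3.6,0,0,0,0.05])

```text
clock: 3.78
eef_pos: [0.58, -0.2574, 0.103]
tool_rot: [-0.206, 0.65, 0.697, -0.222]
contact_force: [-3.5, 0.6, 7.3]
gripper_width: 0.147
```

Run:
```python
from tgt import *
st=ctrl.state();print(local(st),st['gripper_width'],st['contact_force']);print(y*3.2)
```

```text
[ 1.6 67.8 20.9] 0.14733732217721945 [-3.54375131  0.59765064  7.33248411]
[ 0.2315011  -3.19161515  0.        ]
```

>>> send_rows(deltas=[0.03,-0.4,0,0,0,0,0.05,0.06,-0.8,0,0,0,0,0.05,0.1,-1.4,0,0,0,0,0.05,0.15,-2,0,0,0,0,0.05,0.19,-2.6,0,0,0,0,0.05,0.22,-3,0,0,0,0,0.05,0.24,-3.3,0,0,0,0,0.05,0.24,-3.3,0,0,0,0,0.05,0.24,-3.3,0,0,0,0,0.05])

```text
clock: 4.53
eef_pos: [0.5824, -0.2911, 0.103]
tool_rot: [-0.205, 0.651, 0.697, -0.222]
contact_force: [-3.0, -2.4, 6.3]
gripper_width: 0.145
```

Run:
```python
from tgt import *
st=ctrl.state();print(local(st),st['gripper_width'],st['contact_force']);print(n*7)
```

```text
[  1.7 101.6  20.8] 0.14491683062457505 [-3.02616552 -2.35509556  6.27775524]
[4.00451459 0.29046407 5.73406431]
```

>>> send_rows(deltas=[0,0,0,0,0,0,0.6,0,0,0,0,0,0,0.6,0,0,0,0,0,0,0.6,0,0,0,0,0,0,0.6,2,0.15,2.85,0,0,0,0.6,4,0.3,5.7,0,0,0,0.6,4,0.3,5.7,0,0,0,0.6,3.9,4,5.7,0,0,0,0.6,3.6,8,5.7,0,0,0,0.6,3.4,10.3,5.7,0,0,0,0.6,3.4,10.3,5.7,0,0,0,0.6,3.4,10.3,5.7,0,0,0,0.6])

```text
clock: 5.53
eef_pos: [0.6177, -0.1846, 0.1588]
tool_rot: [-0.205, 0.649, 0.699, -0.221]
contact_force: [-0.7, -0.5, 0.6]
gripper_width: 0.602
```

Run:
```python
from tgt import *
c=cap('wrist','w3');st=ctrl.state()
print(local(st),st['joints'].round(3),st['dq'].round(2),st['gripper_width'],delta(P(0,0,.09),rt()))
im=c['pixels'].copy()
for a in[(.028,-.05,.007),(-.028,-.05,.007),(.028,.05,.007),(-.028,.05,.007),(.009,-.03,.032),(-.009,-.03,.032),(.009,.03,.032),(-.009,.03,.032)]:
    u=wproj(c,P(*a))[0];print(u.round(1),end=' ');cv2.circle(im,tuple(int(round(v*8)) for v in u),12,(0,0,255),-1,16,3)
cv2.imwrite('pics/w3v.png',cv2.resize(im[85:400,180:500],None,fx=1.9,fy=1.9,interpolation=3))
```

```text
[-1.  -0.2 90.7] [-0.062  0.938  0.486  0.898 -0.155  1.946  0.414] [ 0.03  0.01  0.02 -0.    0.    0.    0.  ] 0.5977629252633221 (array([-0.12, -0.03, -0.01]), array([ 0.0013, -0.0015,  0.0008]))
[279.6 141.9] [355.2 141.9] [284.4 261.4] [350.8 261.5] [303.6 176. ] [330.3 176.1] [305. 255.] [329.4 255.1]
```

View pics/w3v.png

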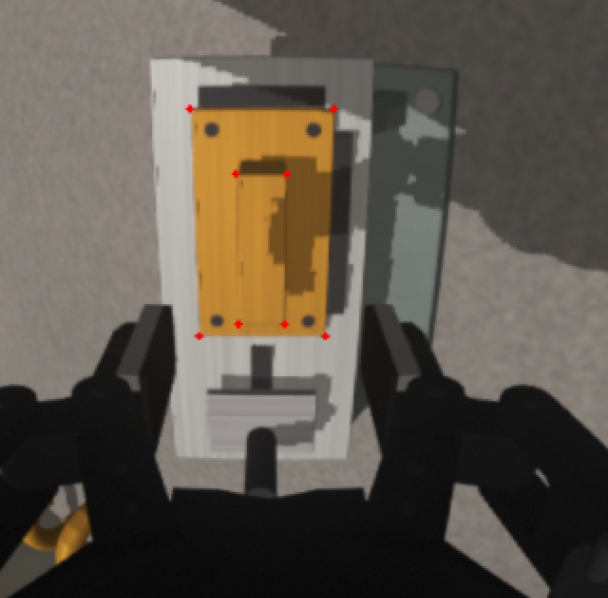

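The jaw has opened well clear of the bracket's end (bracket end at row 336, jaw face at row 392), and the projected model points sit within about 1 mm of the real corners. I'll descend and grip the rib.

>>> send_rows(deltas=[-1.6,-0.1,-2.2,0,0,0,0.6,-3.2,-0.25,-4.5,0,0,0,0.6,-4.2,-0.3,-5.9,0,0,0,0.6,-4.6,-0.35,-6.4,0,0,0,0.6,-4.6,-0.35,-6.4,0,0,0,0.6,-4.6,-0.35,-6.4,0,0,0,0.1,-4.6,-0.35,-6.4,0,0,0,0.1,-4.6,-0.35,-6.4,0,0,0,0.1,-4.6,-0.35,-6.4,0,0,0,0.1,-4.6,-0.35,-6.4,0,0,0,0.1,-4.6,-0.35,-6.4,0,0,0,0.1])

```text
clock: 6.5
eef_pos: [0.5714, -0.1909, 0.0965]
tool_rot: [-0.205, 0.65, 0.697, -0.221]
contact_force: [-2.4, -0.1, 7.7]
gripper_width: 0.192
```

Run:
```python
from tgt import *
st=ctrl.state();print(local(st),st['joints'].round(3),st['gripper_width'],st['contact_force'],st['moment']);print(n)
```

```text
[ 0.9  0.9 13.3] [-0.096  0.881  0.482  1.142 -0.138  1.765  0.419] 0.19204031484799494 [-2.44990028 -0.10030079  7.74330098] [ 0.01540537  0.65236193 -0.01769438]
[0.57207351 0.04149487 0.81915204]
```

>>> send_rows(deltas=[0.29,0.02,0.41,0,0,0,0.1,0.86,0.06,1.23,0,0,0,0.1,1.7,0.12,2.5,0,0,0,0.1,2.9,0.2,4.1,0,0,0,0.1,4,0.3,5.7,0,0,0,0.1,4,0.3,8,0,0,0,0.1,4,0.3,11,0,0,0,0.1,4,0.3,13,0,0,0,0.1,4,0.3,13,0,0,0,0.1,4,0.3,13,0,0,0,0.1])

```text
clock: 7.33
eef_pos: [0.6118, -0.1875, 0.2251]
tool_rot: [-0.204, 0.65, 0.698, -0.22]
contact_force: [-0.1, 0.7, -5.1]
gripper_width: 0.194
```

Run:
```python
from tgt import *
st=ctrl.state();print(local(st),st['eef_pos'],st['joints'].round(3),st['gripper_width'],st['contact_force'],st['moment'])
# level: tool z down, tool y same heading ; bracket y axis world = -y fixture etc.
yh=np.array([-np.cos(YAW),-np.sin(YAW),0]);dn=np.array([0,0,-1.])
D=np.array([.5085,.1503,.1])
print(delta(D+[0,0,.0133+.1],toolR(yh,dn)))
```

```text
[ 41.5   0.4 141.9] [ 0.61182062 -0.187506    0.22508023] [-0.055  0.89   0.499  0.841 -0.139  2.045  0.43 ] 0.19375565740101044 [-0.06618948  0.65037403 -5.09934975] [ 0.10668555 -1.17209322  0.05882709]
(array([-10.33,  33.78,  -1.18]), array([ 0.0451, -0.6082,  0.0019]))
```

Lifted: the wrist reads about 5 N of weight and the grip is steady. Next I'll level it and carry it to above the dome.

>>> send_rows(deltas=[-0.5,1.5,0,0.003,-0.04,0,0.1,-1.5,4.5,0,0.008,-0.11,0,0.1,-2.5,8,0,0.014,-0.19,0,0.1,-3.6,11.5,0,0.02,-0.27,0.001,0.1,-4.7,15,0,0.026,-0.35,0.001,0.1,-5.8,18.5,0,0.032,-0.43,0.002,0.1,-6.9,22,0,0.038,-0.51,0.002,0.1,-8,25.5,-0.5,0.042,-0.57,0.002,0.1,-9,29,-1,0.045,-0.608,0.002,0.1,-9.8,32,-1.2,0.045,-0.608,0.002,0.1,-10.3,33.8,-1.2,0.045,-0.608,0.002,0.1,-10.3,33.8,-1.2,0.045,-0.608,0.002,0.1])

```text
clock: 8.33
eef_pos: [0.5051, 0.156, 0.2107]
tool_rot: [-0.003, 0.678, 0.735, -0.002]
contact_force: [-0.3, 0.7, -4.0]
gripper_width: 0.191
```

>>> send_rows(deltas=[0,0,0,0,0,0,0.1,0,0,0,0,0,0,0.1,0,0,0,0,0,0,0.1])

```text
clock: 8.58
eef_pos: [0.5081, 0.1493, 0.2119]
tool_rot: [-0.001, 0.682, 0.732, -0.002]
contact_force: [-0.6, -1.2, -3.9]
gripper_width: 0.19
```

Run:
```python
from tgt import *
st=ctrl.state();R=Rn.from_quat(np.r_[st['tool_rot'][1:],st['tool_rot'][0]]).as_matrix()
print(st['eef_pos'],R.round(4).tolist(),st['gripper_width'],st['contact_force'],st['moment'])
c=cap('wrist','w4');a=cap('scene','s4')
cv2.imwrite('pics/w4v.png',np.vstack([cv2.resize(c['pixels'][60:330,170:500],(660,540))])[:600])
cv2.imwrite('pics/s4v.png',cv2.resize(a['pixels'][110:250,340:500],None,fx=4,fy=4,interpolation=3))
D=np.array([.5085,.1503,.1])
print(delta(D+[0,0,.0133+.1],toolR(np.array([-np.cos(YAW),-np.sin(YAW),0]),np.array([0,0,-1.]))),wproj(c,D),proj(a,D))
# predicted bracket in wrist: foot underside 13.3 mm beyond the TCP
M=st['eef_pos']+R[:,2]*.0133
for X in[(.05,.028),(.05,-.028),(-.05,.028),(-.05,-.028)]:
    Q=M+R[:,0]*X[0]+R[:,1]*X[1]-R[:,2]*.007
    print((np.r_[(wproj(c,Q)[0]-[170,60])*2,(proj(a,Q)[0]-[340,110])*4]).round(0))
```

```text
[0.50810034 0.1492654  0.21191006] [[-0.0704, 0.9975, -0.004], [0.9975, 0.0704, -0.0007], [-0.0004, -0.0041, -1.0]] 0.1899153020559441 [-0.64395818 -1.2323416  -3.94037609] [-0.04682206  0.01154804 -0.04947286]
(array([0.02, 0.08, 0.1 ]), array([ 0.0002, -0.0035,  0.0019])) [[320.10413221 191.92433846]] [[415.54712525 183.58677573]]
[410. 198. 428. 241.]
[183. 199. 441. 151.]
[387. 520. 224. 202.]
[207. 520. 242. 114.]
```

View pics/w4v.png

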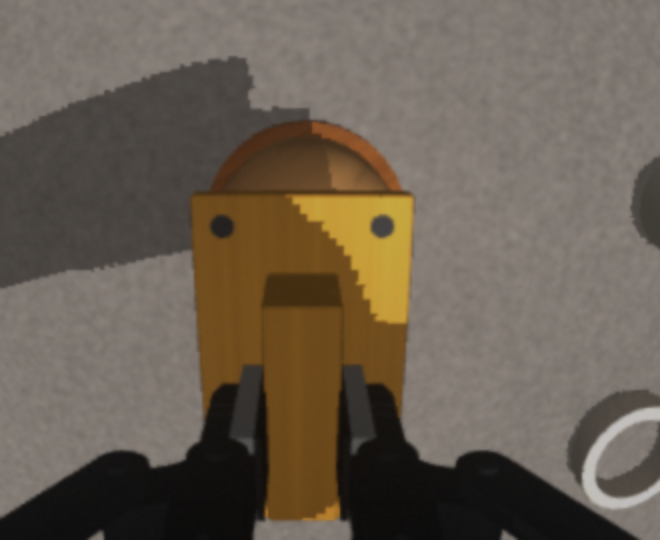

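View pics/s4v.png

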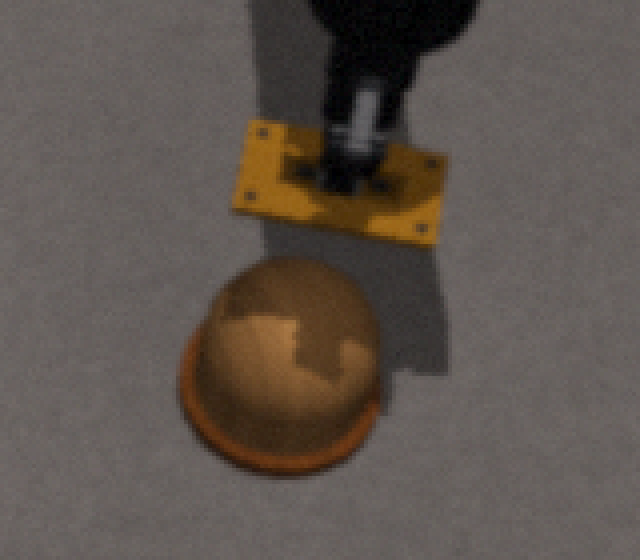

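The wrist view shows the bracket level in the fingers, with foot corners at (192,194) and (413,194) and the dome's flange arc apex at (308,121). In the scene view its four hole centres are (433,162), (262,132), (250,196) and (421,229). I'll compare bracket and dome within each single camera, which cancels the calibration offset.

Run:
```python
from tgt import *
from scipy.optimize import least_squares
c=np.load('pics/w4.npz');a=np.load('pics/s4.npz');s0=np.load('pics/s0.npz')
pw=lambda A:(np.array(A,float)+.5)/2-.5+[170,60]
ps=lambda A:(np.array(A,float)+.5)/4-.5+[340,110]
tcp=np.array([.5081,.1493,.2119]);zt=tcp[2]-.0133+.007;w=YAW-np.pi
ex=np.array([np.cos(w),np.sin(w)]);ey=np.array([-ex[1],ex[0]])
pt=lambda p,i,j,z:np.r_[p[:2]+ex*i+ey*j,z]
# bracket scene by holes (centre mean)
f=lambda p:proj(a,np.r_[p,zt])[0]-ps([[433,162],[262,132],[250,196],[421,229]]).mean(0)
bs=least_squares(f,tcp[:2]).x
# bracket wrist: far corners
f=lambda p:(wproj(c,np.array([pt(p,-.028,.05,zt),pt(p,.028,.05,zt)]))-pw([[192,194],[413,194]])).ravel()
bw=least_squares(f,tcp[:2]).x
print('bracket scene',bs,'wrist',bw,'tcp',tcp[:2])
o=pw([[308,121],[210,190],[404,190],[245,146],[370,146]])
for h in(.004,.008):
    def f(p):
        A=np.linspace(0,2*np.pi,721);q=wproj(c,np.c_[p[0]+.058*np.cos(A),p[1]+.058*np.sin(A),0*A+h])
        return np.array([np.linalg.norm(q-k,axis=1).min()*(1 if np.linalg.norm(q.mean(0)-k)>np.linalg.norm(q-q.mean(0),axis=1)[np.linalg.norm(q-k,axis=1).argmin()] else -1) for k in o])
    r=least_squares(f,[.51,.15],diff_step=1e-3);print('dome wrist',h,r.x,r.fun.round(2))
# dome contour, scene s4: ball left/right edges
for P in(s0,a):
  A=np.random.default_rng(0).normal(size=(4000,3));A/=np.linalg.norm(A,axis=1)[:,None]
  q=proj(P,A[A[:,2]>0]*.05+[.5085,.1503,.05]);print('ball pred s4 crop bbox',((q.min(0)-[340,110])*4+1.5).round(),((q.max(0)-[340,110])*4+1.5).round())
```

```text
bracket scene [0.50837948 0.15276086] wrist [0.50954244 0.15059152] tcp [0.5081 0.1493]
dome wrist 0.004 [0.51201638 0.14683127] [ 0.66  1.16  1.04 -0.96 -0.75]
dome wrist 0.008 [0.5119327  0.14698065] [ 0.74  0.8   0.73 -1.03 -0.77]
ball pred s4 crop bbox [200. 255.] [382. 421.]
ball pred s4 crop bbox [200. 255.] [382. 421.]
```

>>> send_rows(deltas=[0.1,-0.3,-1,0,-0.0035,0,0.1,0.1,-0.3,-3,0,-0.0035,0,0.1,0.1,-0.3,-5,0,-0.0035,0,0.1,0.1,-0.3,-7,0,-0.0035,0,0.1,0.1,-0.3,-8.2,0,-0.0035,0,0.1,0.1,-0.3,-8.8,0,-0.0035,0,0.1,0.1,-0.3,-9,0,-0.0035,0,0.1,0.1,-0.3,-9,0,-0.0035,0,0.1,0.1,-0.3,-9,0,-0.0035,0,0.1,0.1,-0.3,-9,0,-0.0035,0,0.1])

```text
clock: 9.52
eef_pos: [0.5097, 0.1478, 0.1237]
tool_rot: [0.0, 0.681, 0.732, 0.001]
contact_force: [0.5, 0.4, -3.8]
gripper_width: 0.192
```

Run:
```python
from tgt import *
st=ctrl.state();R=Rn.from_quat(np.r_[st['tool_rot'][1:],st['tool_rot'][0]]).as_matrix()
print(st['eef_pos'],R[:,2].round(4),st['contact_force'],st['moment'].round(3),st['gripper_width'])
c=cap('wrist','w5');a=cap('scene','s5')
x=cv2.resize(c['pixels'][100:300,220:420],(400,400),interpolation=3);z=cv2.resize(a['pixels'][130:230,360:460],(400,400),interpolation=3)
cv2.imwrite('pics/v5.png',np.hstack([x,z]))
```

```text
[0.50968254 0.14784796 0.12366462] [ 0.002   0.0011 -1.    ] [ 0.51312879  0.42030491 -3.81631605] [-0.044  0.043 -0.041] 0.19240685915105488
```

View pics/v5.png

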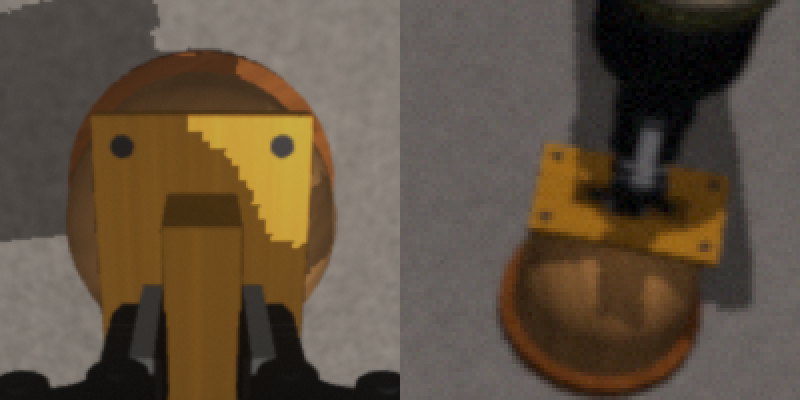

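Here the wrist view has the bracket centred across the dome (corners 91 and 313, ball edges 66 and 336). The hole centres in the scene panel are (558,156), (714,185), (545,216) and (705,246).

Run:
```python
from tgt import *
from scipy.optimize import least_squares
c=np.load('pics/w5.npz');a=np.load('pics/s5.npz')
pw=lambda A:(np.array(A,float)+.5)/2-.5+[220,100]
ps=lambda A:(np.array(A,float)-[400,0]+.5)/4-.5+[360,130]
zt=.1237-.0133+.007;w=YAW-np.pi
ex=np.array([np.cos(w),np.sin(w)]);ey=np.array([-ex[1],ex[0]])
pt=lambda p,i,j,z:np.r_[p[:2]+ex*i+ey*j,z]
f=lambda p:proj(a,np.r_[p,zt])[0]-ps([[558,156],[714,185],[545,216],[705,246]]).mean(0)
print('br scene',least_squares(f,[.51,.15]).x)
f=lambda p:(wproj(c,np.array([pt(p,-.028,.05,zt),pt(p,.028,.05,zt)]))-pw([[91,114],[313,114]])).ravel()
r=least_squares(f,[.51,.15]);print('br wrist',r.x,r.fun.round(1))
g=np.random.default_rng(0).normal(size=(20000,3));g/=np.linalg.norm(g,axis=1)[:,None];g=g[g[:,2]>0]*.05+[0,0,.05]
A=np.linspace(0,2*np.pi,720)
def f(p):
    q=wproj(c,g+[p[0],p[1],0]);k=wproj(c,np.c_[p[0]+.058*np.cos(A),p[1]+.058*np.sin(A),0*A+.008])
    return np.r_[q[:,0].min(),q[:,0].max(),k[:,1].min()]-np.r_[pw([66,0])[0],pw([336,0])[0],pw([0,49])[1]]
r=least_squares(f,[.51,.15],diff_step=1e-3);print('dome wrist',r.x,r.fun.round(1))
```

```text
br scene [0.50999533 0.15158731]
br wrist [0.51097639 0.14921745] [-1.3  0.1  1.3  0.1]
dome wrist [0.51087168 0.14860258] [-0.4  0.4  0.1]
```

>>> send_rows(deltas=[-0.07,-0.1,-0.2,0,0.002,0,0.1,-0.07,-0.1,-0.4,0,0.002,0,0.1,-0.07,-0.1,-0.5,0,0.002,0,0.1,-0.07,-0.1,-0.6,0,0.002,0,0.1,-0.07,-0.1,-0.65,0,0.002,0,0.1,-0.07,-0.1,-0.7,0,0.002,0,0.1,-0.07,-0.1,-0.7,0,0.002,0,0.1,-0.07,-0.1,-0.7,0,0.002,0,0.1])

```text
clock: 10.28
eef_pos: [0.5083, 0.1467, 0.1157]
tool_rot: [-0.001, 0.681, 0.732, -0.0]
contact_force: [-0.2, 0.2, -4.0]
gripper_width: 0.195
```

>>> send_rows(deltas=[0,0,-0.05,0,0,0,0.1,0,0,-0.1,0,0,0,0.1,0,0,-0.1,0,0,0,0.1,0,0,-0.1,0,0,0,0.1])

```text
clock: 10.62
eef_pos: [0.5083, 0.1466, 0.1146]
tool_rot: [-0.001, 0.681, 0.732, -0.0]
contact_force: [0.2, 0.8, -3.9]
gripper_width: 0.195
```

>>> send_rows(deltas=[0,0,-0.05,0,0,0,0.1,0,0,-0.1,0,0,0,0.1,0,0,-0.1,0,0,0,0.1,0,0,-0.1,0,0,0,0.1])

```text
clock: 10.95
eef_pos: [0.5084, 0.1467, 0.1141]
tool_rot: [-0.001, 0.681, 0.732, -0.0]
contact_force: [-2.6, -0.9, 3.0]
gripper_width: 0.192
```

>>> send_rows(deltas=[0,0,0.02,0,0,0,0.1,0,0,0.03,0,0,0,0.1,0,0,0.03,0,0,0,0.1])

```text
clock: 11.2
eef_pos: [0.5084, 0.1467, 0.1141]
tool_rot: [-0.001, 0.681, 0.732, -0.0]
contact_force: [-1.4, -1.0, 1.6]
gripper_width: 0.197
```

Run:
```python
from tgt import *
st=ctrl.state();print(st['eef_pos'],st['contact_force'],st['moment'],st['gripper_width'])
```

```text
[0.50843387 0.14669945 0.11408523] [-1.37748439 -1.04691546  1.58103368] [-0.0925458   0.40157089 -0.01327306] 0.19731630767258057
```

>>> send_rows(deltas=[0,0,0,0,0,0,0.23,0,0,0,0,0,0,0.26,0,0,0,0,0,0,0.3,0,0,0,0,0,0,0.35,0,0,0,0,0,0,0.4,0,0,0,0,0,0,0.4,0,0,0,0,0,0,0.4])

```text
clock: 11.78
eef_pos: [0.5083, 0.1467, 0.1139]
tool_rot: [-0.001, 0.681, 0.732, -0.0]
contact_force: [0.4, -0.6, -0.5]
gripper_width: 0.401
```

Run:
```python
from tgt import *
st=ctrl.state();print(st['eef_pos'],st['contact_force'],st['moment'],st['gripper_width'])
c=cap('wrist','w6');a=cap('scene','s6')
x=cv2.resize(c['pixels'][100:300,220:420],(400,400),interpolation=3);z=cv2.resize(a['pixels'][130:230,360:460],(400,400),interpolation=3)
cv2.imwrite('pics/v6.png',np.hstack([x,z]))
```

```text
[0.50832522 0.14665198 0.11393993] [ 0.3729656  -0.57478588 -0.46521191] [-0.02399716 -0.0295254  -0.04092627] 0.40079137804504344
```

View pics/v6.png

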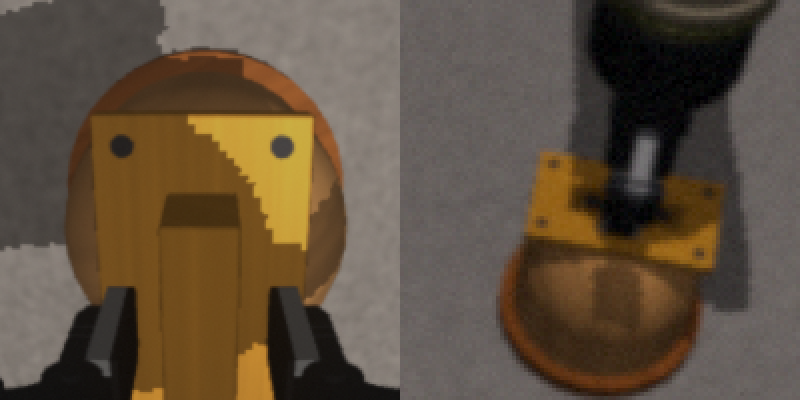

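The bracket is released and the wrist force is zero. The corners (91,114) and (313,114) haven't moved, and the rib top has shifted about 2–3 px left, roughly a 2° lean. I'll retreat straight up.

>>> send_rows(deltas=[0,0,0.3,0,0,0,0.4,0,0,1,0,0,0,0.4,0,0,2,0,0,0,0.4,0,0,3.5,0,0,0,0.4,0,0,5.5,0,0,0,0.4,0,0,8,0,0,0,0.4,0,0,10.5,0,0,0,0.4,0,0,13,0,0,0,0.4,0,0,15,0,0,0,0.4,0,0,15,0,0,0,0.4,0,0,15,0,0,0,0.4,0,0,15,0,0,0,0.4])

```text
clock: 12.88
eef_pos: [0.5081, 0.1466, 0.2639]
tool_rot: [-0.001, 0.681, 0.732, -0.0]
contact_force: [0.2, -0.1, -0.2]
gripper_width: 0.4
```

Run:
```python
from tgt import *
st=ctrl.state();print(st['eef_pos'],st['contact_force'])
c=cap('wrist','w7');a=cap('scene','s7')
x=cv2.resize(c['pixels'][120:320,220:420],(400,400),interpolation=3);z=cv2.resize(a['pixels'][130:230,360:460],(400,400),interpolation=3)
cv2.imwrite('pics/v7.png',np.hstack([x,z]))
```

```text
[0.5081173  0.14656797 0.26393979] [ 0.20500681 -0.13111723 -0.19478896]
```

The viewer's limit is reached, so the last check has to be numeric: fit the bracket's pose from its outline in the wrist image, and test whether anything is still moving.

Run:
```python
from tgt import *
from scipy.optimize import least_squares
a=cap('scene','s8');c=cap('wrist','w8');o=np.load('pics/s7.npz')
print('scene change',np.abs(a['pixels'].astype(int)-o['pixels'])[130:230,360:460].mean().round(2),np.abs(a['pixels'].astype(int)-o['pixels'])[130:230,360:460].max())
im=c['pixels'];h=cv2.cvtColor(im,cv2.COLOR_BGR2HSV)
m=((h[...,1]>190)&(h[...,0]>17)&(h[...,0]<28)).astype(np.uint8)
m=cv2.morphologyEx(m,cv2.MORPH_CLOSE,np.ones((7,7)))
for k in sorted(cv2.findContours(m,0,1)[0],key=cv2.contourArea)[-2:]:
    print(cv2.contourArea(k),cv2.boundingRect(k),cv2.minAreaRect(k),cv2.approxPolyDP(k,4,True)[:,0].tolist())
w=YAW-np.pi;R=Rn.from_euler('z',w)
X=np.array([(i,j,.007) for i,j in((-.028,.05),(.028,.05),(.028,-.05),(-.028,-.05))])
print('pred level on dome',wproj(c,R.apply(X)+[.5085,.148,.1]).round(1).tolist())
g=im[:,:,:].astype(int)
for v,u in((200,320),(240,300)): print(h[v,u])
```

```text
scene change 2.34 18
0.5 (303, 194, 3, 6) ((303.6346130371094, 196.32691955566406), (1.765045166015625, 5.099019527435303), 11.309932708740234) [[305, 194], [304, 199]]
42.0 (312, 197, 12, 24) ((316.84930419921875, 208.43150329589844), (11.669242858886719, 20.110822677612305), 24.443954467773438) [[316, 197], [312, 215], [318, 220], [323, 208], [316, 207]]
pred level on dome [[291.3, 128.6], [349.5, 128.6], [347.1, 225.0], [293.7, 224.9]]
[ 19 187 190]
[ 13  30 121]
```

Run:
```python
from tgt import *
from scipy.optimize import least_squares
c=np.load('pics/w8.npz');im=c['pixels'];h=cv2.cvtColor(cv2.GaussianBlur(im,(3,3),0),cv2.COLOR_BGR2HSV)
for v in(135,160,200): print(v,[tuple(int(q) for q in h[v,u,:]) for u in range(276,366,6)])
Rm=Rn.from_euler('z',YAW-np.pi)
box=lambda a,b,z0,z1:np.array([(i,j,k) for i in(-a,a) for j in(-b,b) for k in(z0,z1)])
X1=box(.028,.05,0,.007)
m=((h[...,1]>170)&(h[...,0]>=16)).astype(np.uint8);m[:100]=0;m[:,:270]=0;m[:,370:]=0;m[260:]=0
m=cv2.morphologyEx(cv2.morphologyEx(m,cv2.MORPH_CLOSE,np.ones((9,9))),cv2.MORPH_OPEN,np.ones((5,5)))
k=max(cv2.findContours(m,0,1)[0],key=cv2.contourArea);print(cv2.contourArea(k),cv2.boundingRect(k),cv2.minAreaRect(k),cv2.approxPolyDP(cv2.convexHull(k),3,True)[:,0].tolist())
```

```text
135 [(13, 32, 71), (13, 32, 72), (12, 171, 76), (17, 186, 104), (17, 119, 58), (17, 185, 110), (21, 182, 160), (22, 178, 189), (23, 177, 189), (23, 177, 189), (24, 174, 189), (23, 95, 102), (25, 171, 188), (12, 180, 126), (12, 73, 130)]
160 [(15, 42, 73), (14, 144, 69), (15, 144, 83), (17, 177, 101), (17, 189, 109), (17, 188, 111), (17, 189, 108), (17, 188, 111), (19, 186, 129), (22, 179, 155), (17, 186, 111), (17, 186, 111), (17, 185, 110), (15, 145, 151), (15, 145, 123)]
200 [(13, 30, 119), (15, 31, 116), (14, 30, 128), (17, 104, 142), (18, 188, 190), (18, 188, 190), (18, 186, 137), (19, 187, 190), (18, 188, 190), (20, 184, 179), (19, 188, 190), (19, 187, 190), (19, 174, 174), (14, 30, 126), (14, 33, 133)]
5086.0 (293, 129, 58, 96) ((321.5, 176.5), (95.0, 57.0), 90.0) [[349, 129], [347, 223], [297, 223], [294, 130]]
```

Run:
```python
from tgt import *
a=np.load('pics/s0.npz')['pixels'];b=np.load('pics/s8.npz')['pixels']
for n,(u,v) in dict(bow=(241,262),tape=(314,283),jar=(401,299)).items():
    s=np.s_[v-28:v+28,u-35:u+35]
    print(n,cv2.phaseCorrelate(*[cv2.cvtColor(x[s],6).astype(np.float32) for x in(a,b)]))
print(ctrl.state()['contact_force'],ctrl.hand_in())
```

```text
bow ((-0.06840143490657624, -0.02920897182026394), 0.8435396050965345)
tape ((0.0820138978033711, 0.023237856100394083), 0.879148656350595)
jar ((0.022524900478735788, -0.018480450131335147), 0.9096344353976074)
the job is handed in; nothing more can be done
[ 0.23530119 -0.43558253  0.21923933] None
```

The bracket is resting on top of the dome with its flat foot underneath. I handed the job in at about 13 s, with the gripper roughly 15 cm above the bracket and touching nothing.

- **Jaw and bracket:** I gripped the jaw post and slid it about 34 mm open. Then I gripped the rib square to the bed, lifted the bracket out, levelled it over the dome and lowered it in 1 mm steps until it touched, with a net contact of about 7 N. I eased off slightly, released and backed straight up.
- **Position on the dome:** After release, the bracket's outline in the wrist image was within about 2 px of where a level bracket on the dome should appear. Two scene pictures taken after the retreat, moments apart, showed no movement in them beyond noise.
- **Bystanders:** The bow, tape and jar had shifted less than 0.1 px in the scene view.
- **What disagreed:** The scene and wrist cameras differed by about 1–2 mm on where the dome is relative to the bracket. The bracket probably sits about 1 mm off-centre towards the robot, with an estimated lean of 2°. I left it rather than risk regripping.
- **What I couldn't check:** The viewer's picture limit was reached before the last view, so the final checks used image measurements only. The 2° lean was read from the picture just after release and not measured precisely.

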